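Lever open the cap case with the palette knife

TASK

Pick up the palette knife, feel with its blade for the pry notch under the front edge of the blue case's lid, and lever the lid up by bearing the blade down on the rim of the case. Then swing the lid wide open with the knife so the gold caps can be reached - no fingers on the lid, no ramming the case - and lay the knife flat on the table again; leave the jar, the dropper bottle and the sanding block where they are.

Things in the scene. Friction and masses are not known exactly. Their poses are not given: they have to be found in the camera images.
- case: Blue metal case, 120 (x) x 160 (y) x 91 mm high when shut, fixed to the table. Origin: centre of its underside; x points from its front to its hinge side, so its front (x = -60 mm) faces roughly the robot; z up. Its lid is flush all round: fingers find no hold. Inside it is hollow: a blade goes in through the pry notch freely for 60 mm and more.
- sill: Fixed front wall of the case, 10 mm thick (case x = -60 to -50 mm), 84 mm wide, top at height 78 mm. Its top is the floor of the pry notch, its front top edge the pivot to lever on. Origin: case (-55, 0, 0) mm; axes as the case's.
- lid (a joint): Lid angle, rad: 0 shut, grows as the front edge swings up, 1.75 at the stop. The hinge line runs along case y at case x = 60 mm, height 85 mm. The hinge is stiff (0.18 N m of friction): the lid stays where it is left.
- lid_lip (a point): Middle of the lid's front lower edge, 121 mm from the hinge line.
- knife: Palette knife, 195 mm long, 0.09 kg, flat on the table. Origin: on its underside where handle and blade meet; x points to the tip, z up. Steel blade x = 0 to 95 mm, 16 mm wide, 2.5 mm thick, underside at z = 0, round tip; brass collar x = -16 to 0. Dark wooden handle x = -100 to -15 mm, 16 mm wide (y), 18 mm high (z = 0 to 18).
- knife_tip (a point): Tip of the blade, at knife (95, 0, 0) mm.
- knife_grip (a point): Good place to grip the handle, across its 16 mm width: knife (-40, 0, 9) mm, near the centre of mass.
- red_jar: Bystander: glitter jar with red lid, 49 mm wide, 65 mm high, beside the case to its left. Origin: centre of its underside.
- dropper: Bystander: brown dropper bottle, 34 mm wide, 102 mm high, beside the case to its right. Origin: centre of its underside.
- block: Bystander: wooden sanding block, 40 x 85 x 31 mm, behind the case. Origin: centre of its underside.
- rim_middle (a point): Middle of the case's front face, case (-60, 0, 78) mm. The pry notch, 26 mm wide (along y) and 7 mm high (78 to 85 mm, straight under the lid), is cut in the front rim. Its centre is anywhere from 22 mm left to 22 mm right of this point, different each time and in no reading: look or feel for it. Beside the notch the rim is closed and rigid, its face at the case's x = -60 mm.
- lid_panel: The lid: blue plate with a dark panel on it, 121 x 160 x 6 mm, 0.12 kg, underside at height 85 mm when shut. Origin: middle of the hinge line, on the underside; its x points from the front edge to the hinge.
Not all that is in view belongs to the job. Of the things like the case, leave any that is orange; of the rest the larger one is meant.

How it is judged:
By the outcome, as a careful person would: the job done as asked, in the order asked, and still so for the second after the job is handed in, with the robot touching nothing.
It also fails if it takes over 69 s, if anything falls off the work surface, if the arm or the gripper's body presses on something with over 40 N, if the wrist force passes 120 N, or if a joint passes its speed limit or range.

ROBOT

A 6-joint arm with a two-finger parallel gripper is mounted at the origin on a cart in front of the work surface, level with it; the furniture and walls round the work are solid. World frame = base frame: x ahead of the robot, y to its left, z up, the work surface at z = 0. Lengths are in m, angles in rad, forces in N, time in s.
With the tool pointing down it reaches from about 0.3 to 0.775 m from the base axis. Payload 14.6 kg.
Tool frame: the origin (TCP) lies at the centre of the arm's flange, where the gripper is bolted on; the fingertips stand 199 mm ahead of it and the grasp point (between the pads) lies 180 mm ahead of it; z points along the fingers, y is the line along which they close (so a half turn about z gives the same grasp; the last joint's range is limited). The gripper opens to 94 mm and grips with 3 to 60 N. Pads are 16 mm wide; open, the fingers measure 119 mm over their backs; the gripper's body (75 mm by 177 mm) begins 78 mm behind the grasp point.
Start: joints at [-1.275, 0.3, 1.521, -0, 1.321, -0.067], TCP at [0.195, -0.514, 0.405] pointing down, gripper open.
Joint ranges: [-3.03, 3.03], [-0.79, 2.21], [0.23, 2.52], [-1.04, 4.18], [0, 3.07], [-2.55, 2.55]. Speed limits (rad/s): [2.22, 2.22, 2.57, 3.14, 3.14, 3.14].

INTERFACE

Orientations are given as [roll, pitch, yaw] about the fixed x, y, z axes, in that order (R = Rz(yaw) Ry(pitch) Rx(roll)).
In Python, from station import ctrl gives the robot as it stands. The module is installed in compiled form; this text tells all that it offers.
- The arm moves only by the tool servo_tool, never from a script. Its argument "motion" is a list of rows, each a list of 5 numbers: the closure, from 0 (fully open) to 1 (shut), then the shift along the world's x, y, z in cm, then the turn about the world's z in degrees. A call has 1 to 20 rows; each row is the pose to reach, as a shift and turn from the pose commanded when the call began; what a row does not reach only later rows make up. A row lasts 1/8 s, in which the tool goes at most 62.5 mm and 10.7 degrees, less where a joint would pass 70% of its speed; a pose out of reach is approached as far as the arm can. A call with a gripper value outside its range is refused whole. The fingers move at their own pace and stop on an object; "squeeze" is the grip in N (left out, the last holds). Time passes only in rows, so rows that repeat a pose let the fingers close. It gives the time, the measured TCP pose, the force, the opening and the grip force at its end, in the units of the state.
- ctrl.get_obs(): the state, without advancing time (a new reading comes with each control period).
- ctrl.camera(name): name is "side" or "top" or "wrist"; returns a dict with "image" (384x512x3 uint8, red, green, blue), "fx", "fy", "cx", "cy" (pixels), "camera_from_world" (4x4, takes a point from world to camera coordinates); the wrist camera has in their place "hand_eye" (4x4, takes a point from camera to tool coordinates, whose origin is the TCP and whose axes are the flange's). Camera axes: x right, y up, looking along -z (the intrinsics and any distortion apply to the point x, -y, -z); pixel columns grow to the right and rows downward; lengths in m; the calibration is good to about 2 mm. A picture is of the moment at which its call begins: read the wrist's pose just before it. There is no depth.
- ctrl.hand_in(): hands the job in; it is judged then, once.
The state is a dict: "time_s": time; "qpos": joint angles; "joint_vel": joint speeds; "tau": joint torques, N m; "ee_pos": TCP position; "eef_rot": TCP orientation; "force": force on the tool from outside, world axes, zero at the start; "moment": the same for the moment, N m; "grip_width": finger opening in m; "grip_force": force on a finger pad.
Only numpy, scipy, OpenCV 4.12 (cv2) and the standard library are available. Lean on these libraries where they do the work, as an engineer would, in place of code of your own. Each camera call takes 0.05 s, during which the arm holds its last target. There are 200 camera calls.

## Working session

There is one attempt and no reset: what is moved stays moved. The work goes in short steps, Python scripts to look and compute and a tool call to move; the robot and the scene stay as the last step left them, time stands still between calls to the robot, and variables do not carry over. Pictures are saved under pics/ and viewed, at most 13 in all, crops included, and the job is handed in when it is done.

Besides the shell and the picture viewer there is one more tool, called as name([rows], argument=value, ...), one row to a line, values as JSON. servo_tool: Moves the arm, as the interface text tells. Its arguments: {"type":"object","properties":{"motion":{"type":"array","items":{"type":"array","items":{"type":"number"}}},"squeeze":{"type":"number"}},"required":["motion"]}

```bash
mkdir -p pics; python3 - <<'E'
from station import ctrl
import cv2,numpy as np,pickle
o=ctrl.get_obs(); print({k:np.round(v,3) for k,v in o.items()})
d={}
for n in("top","side"):
    c=ctrl.camera(n); d[n]=c; cv2.imwrite(f"pics/{n}0.png",c["image"][:,:,::-1])
    print(n,{k:np.round(v,4) for k,v in c.items() if k!="image"})
pickle.dump(d,open("cams.pkl","wb"))
a=np.hstack([d["top"]["image"],d["side"]["image"]])
E
```

```text
{'time_s': np.float64(0.0), 'qpos': array([-1.275,  0.3  ,  1.522,  0.   ,  1.321, -0.067]), 'joint_vel': array([-0.   ,  0.002, -0.001,  0.   ,  0.   ,  0.001]), 'tau': array([ 0.0000e+00, -5.3180e+01, -3.5274e+01,  7.1000e-02,  2.4000e-02,
       -0.0000e+00]), 'ee_pos': array([ 0.195, -0.514,  0.404]), 'eef_rot': array([-3.14 , -0.   ,  0.363]), 'force': array([-0.761, -0.616, -1.302]), 'moment': array([ 0.007,  0.029, -0.069]), 'grip_force': np.float64(0.0), 'grip_width': np.float64(0.094)}
top {'fx': np.float64(361.5246), 'fy': np.float64(361.5246), 'cx': np.float64(251.4013), 'cy': np.float64(193.1044), 'camera_from_world': array([[ 1.8900e-02, -9.9980e-01, -1.1400e-02, -5.0000e-04],
       [ 9.8680e-01,  1.6800e-02,  1.6120e-01, -5.6740e-01],
       [-1.6090e-01, -1.4300e-02,  9.8690e-01, -1.2758e+00],
       [ 0.0000e+00,  0.0000e+00,  0.0000e+00,  1.0000e+00]])}
side {'fx': np.float64(352.2766), 'fy': np.float64(352.2766), 'cx': np.float64(250.1867), 'cy': np.float64(197.3369), 'camera_from_world': array([[-0.8336, -0.5523, -0.006 ,  0.4797],
       [ 0.3215, -0.4941,  0.8077, -0.2632],
       [-0.4491,  0.6714,  0.5895, -0.8372],
       [ 0.    ,  0.    ,  0.    ,  1.    ]])}
```

View pics/top0.png

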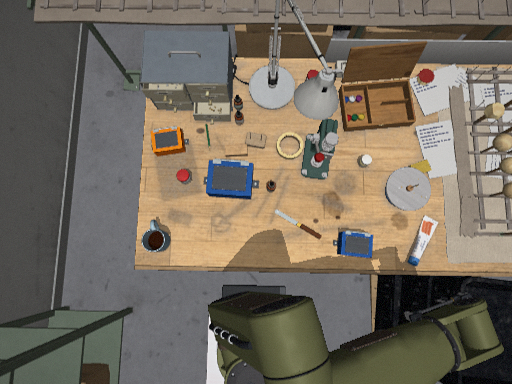

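View pics/side0.png

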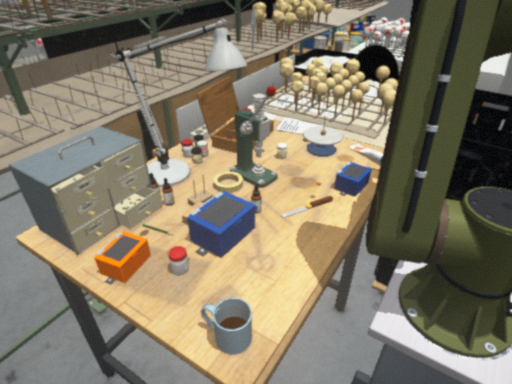

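Candidates in the top view: large blue case at (232,178), small blue case at (356,244), and orange case at (168,140). The large blue one fits, since orange is excluded and it is the larger of the two blue ones. The jar at (184,176), dropper at (271,186) and block at (256,140) also surround it. The knife runs from its tip at (277,212) to its handle end at (321,237). I'll confirm with a crop.

```bash
python3 - <<'E'
import cv2,pickle,numpy as np
d=pickle.load(open("cams.pkl","rb"))
a=cv2.resize(d["top"]["image"][145:245,175:335],None,fx=5,fy=5,interpolation=cv2.INTER_CUBIC)
cv2.imwrite("pics/crop1.png",a[:,:,::-1])
b=cv2.resize(d["side"]["image"][180:280,180:340],None,fx=5,fy=5,interpolation=cv2.INTER_CUBIC)
cv2.imwrite("pics/crop2.png",b[:,:,::-1])
E
```

```text
(no output)
```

View pics/crop1.png

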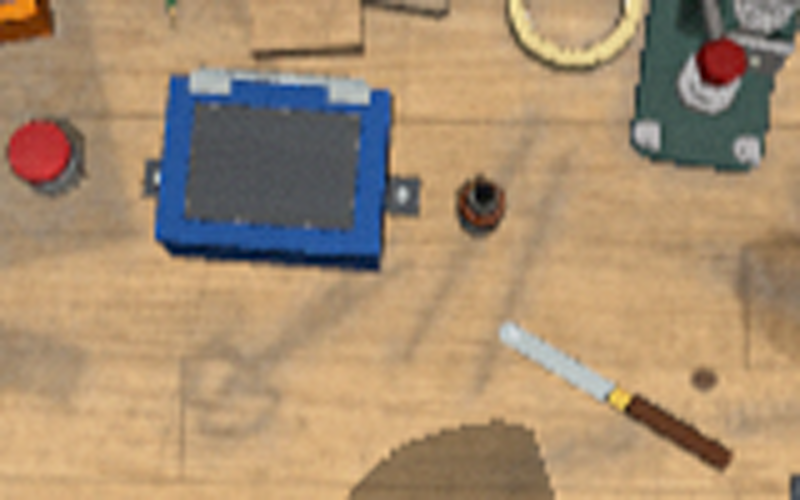

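View pics/crop2.png

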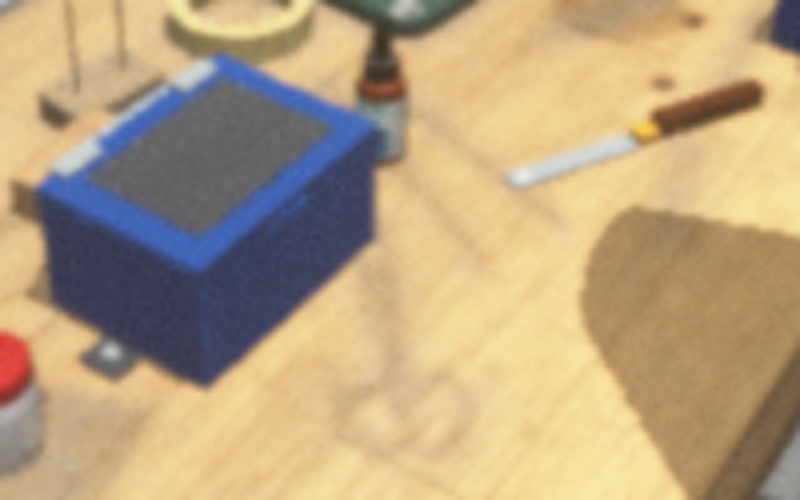

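The crop confirms it: a large blue case with its hinge plates at the back and its front facing the robot. The knife lies clear, tip at crop1 (502,328) and handle end at (728,462). In crop2 there is a faint dark mark near (290,205) on the front rim that may be the notch.

```bash
cat > h.py <<'E'
import numpy as np,pickle,cv2
from scipy.optimize import least_squares
d=pickle.load(open("cams.pkl","rb"))
def proj(n,P):
    c=d[n];P=np.atleast_2d(P);q=(c["camera_from_world"]@np.c_[P,np.ones(len(P))].T).T
    return np.c_[c["cx"]+c["fx"]*q[:,0]/-q[:,2], c["cy"]-c["fy"]*q[:,1]/-q[:,2]]
def unproj(n,uv,z):
    c=d[n];r=np.array([(uv[0]-c["cx"])/c["fx"],-(uv[1]-c["cy"])/c["fy"],-1.])
    M=np.linalg.inv(c["camera_from_world"]);o=M[:3,3];v=M[:3,:3]@r
    return o+v*(z-o[2])/v[2]
T=lambda u,v:((u+.5)/5-.5+175,(v+.5)/5-.5+145)
S=lambda u,v:((u+.5)/5-.5+180,(v+.5)/5-.5+180)
def place(p,L):
    c,s=np.cos(p[2]),np.sin(p[2]);L=np.atleast_2d(L).astype(float)
    return np.c_[p[0]+c*L[:,0]-s*L[:,1],p[1]+s*L[:,0]+c*L[:,1],L[:,2]]
def fit(obs,p0):
    f=lambda p:np.concatenate([(proj(n,place(p,L))-uv).ravel() for n,L,uv in obs])
    r=least_squares(f,p0);return r.x,r.fun
E
python3 - <<'E'
from h import *
t=.091
co=[("top",(.06,.08,t),T(172,75)),("top",(.06,-.08,t),T(392,91)),("top",(-.06,.08,t),T(158,240)),("top",(-.06,-.08,t),T(382,252)),
("side",(-.06,.08,t),S(203,270)),("side",(.06,.08,t),S(38,188)),("side",(-.06,-.08,t),S(380,128)),("side",(.06,-.08,t),S(220,55)),("side",(-.06,.08,0),S(207,385))]
for sel in(co,co[:4],co[4:]):
    p,r=fit(sel,[.5,0,0]);print("case",p.round(4),r.round(1))
c,_=fit(co,[.5,0,0])
kn=[("top",(.095,0,.001),T(500,327)),("top",(-.1,0,.012),T(728,461)),("top",(0,0,.002),T(612,394)),
("side",(.095,0,0.001),S(507,182)),("side",(-.1,0,.01),S(762,90)),("side",(0,0,.002),S(634,139))]
for sel in(kn,kn[:3],kn[3:]):
    p,r=fit(sel,[.4,-.2,.7]);print("knife",p.round(4),r.round(1))
k,_=fit(kn,[.4,-.2,.7])
print("grip",place(k,(-.04,0,.009)))
print("mark",[(place((0,0,0),unproj('side',S(u,v),.0815)-0)) for u,v in((270,215),(308,195))])
np.save("pose.npy",[c,k])
# notch darkness: sample along the rim heights in both views
for n in("side","top"):
  for z in(.070,.0815,.088):
    P=place(c,[(-.06,y,z) for y in np.arange(.075,-.076,-.005)]);uv=proj(n,P).astype(np.float32)
    g=cv2.remap(d[n]["image"],uv[None,:,0],uv[None,:,1],cv2.INTER_LINEAR)[0].sum(1)
    print(n,z,g)
# other things
for nm,uv,z in(("jar",T(38,150),.065),("dropper",T(483,190),.1),("block ctr",T(308,25),.031)):print(nm,unproj("top",uv,z).round(3))
E
```

```text
case [ 0.6139  0.0872 -0.0494] [-0.2  0.4  0.3  0.  -0.3  0.3  0.   0.9 -0.6 -0.1 -0.6 -0.8 -0.3 -1.7
 -0.  -0.9  0.5  1.5]
case [ 0.6154  0.087  -0.0461] [-0.2  0.1  0.3 -0.5 -0.2 -0.   0.1  0.4]
case [ 0.6125  0.0878 -0.0538] [-0.5  0.2 -0.4 -0.6  0.1 -1.3  0.4 -0.7  0.6  1.8]
knife [ 0.4628 -0.1608  1.039 ] [ 0.3  0.3  0.4  0.7 -0.2  0.1 -0.2 -0.  -0.6 -0.1 -0.3  0.1]
knife [ 0.4641 -0.1602  1.0449] [ 0.   0.   0.3  0.2 -0.4 -0.3]
knife [ 0.4618 -0.1614  1.0317] [ 0.1 -0.2 -0.1  0.   0.   0.1]
grip [[ 0.44248206 -0.19530915  0.009     ]]
mark [array([[0.55973676, 0.10543194, 0.0815    ]]), array([[0.55203278, 0.0798152 , 0.0815    ]])]
side 0.07 [221 220 207 219 214 222 215 213 213 220 210 216 214 217 221 225 227 225
 222 218 217 215 224 227 228 224 224 219 226 229 242]
side 0.0815 [216 213 211 211 210 206 210 215 211 212 228 243 252 273 260 267 281 251
 225 221 225 242 231 215 227 222 229 226 238 231 241]
side 0.088 [252 259 253 260 251 238 246 256 253 257 262 274 271 281 277 281 276 269
 268 272 282 269 272 281 287 287 287 289 290 301 334]
top 0.07 [134  95 103  93  96  83 107 111 129 114  99 118  97  83 104 100 102 111
 127 125 123 108  99  86 102  90 106 111 100 116 146]
top 0.0815 [194 130 147 135 121  98  98 125 145 145 127 173 160 130 145 114 103 126
 152 147 177 192 178 159 157 126 126 116 108 123 152]
top 0.088 [201 152 172 174 163 145 134 149 154 165 141 193 194 174 185 155 143 155
 176 167 205 240 220 206 200 171 164 155 146 145 162]
jar [0.628 0.263 0.065]
dropper [ 0.597 -0.06   0.1  ]
block ctr [0.735 0.07  0.031]
```

servo_tool([
  [0,5,6,0,8],
  [0,10,12,0,16],
  [0,15,18,0,24],
  [0,20,25,0,32],
  [0,24.7,31.9,0,38.7],
  [0,24.7,31.9,-5,38.7],
  [0,24.7,31.9,-10,38.7],
  [0,24.7,31.9,-15,38.7],
  [0,24.7,31.9,-15,38.7],
  [0,24.7,31.9,-15,38.7],
], squeeze=20)

```text
time_s: 1.35
ee_pos: [0.4425, -0.1958, 0.2565]
eef_rot: [3.14, -0.0, 1.038]
force: [0.7, 0.6, 0.3]
grip_width: 0.0943
grip_force: 0.0
```

```bash
python3 - <<'E'
from station import ctrl
import cv2,numpy as np
c=ctrl.camera("wrist"); w=c["image"]; s=ctrl.camera("side")["image"]
print({k:np.round(v,3) for k,v in c.items() if k!="image"}, ctrl.get_obs()["ee_pos"],ctrl.get_obs()["eef_rot"])
cv2.imwrite("pics/a.png",cv2.resize(np.hstack([w,s]),(800,300))[:,:,::-1])
E
```

```text
{'fx': np.float64(272.892), 'fy': np.float64(272.892), 'cx': np.float64(257.867), 'cy': np.float64(190.029), 'hand_eye': array([[ 0.001,  0.972,  0.237,  0.069],
       [ 1.   , -0.001, -0.   ,  0.001],
       [ 0.   ,  0.237, -0.972,  0.021],
       [ 0.   ,  0.   ,  0.   ,  1.   ]])} [ 0.44249375 -0.19592293  0.25710154] [ 3.13785973e+00 -1.34819330e-04  1.03748464e+00]
```

View pics/a.png

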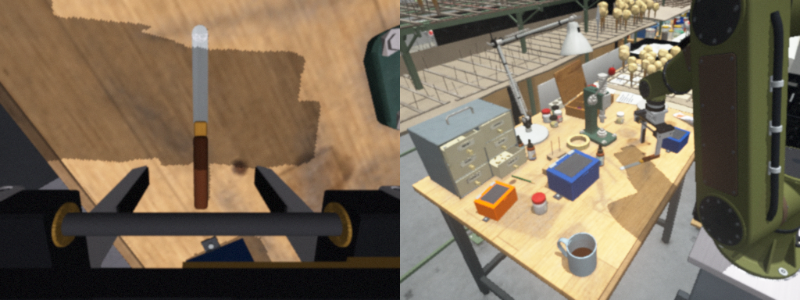

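The wrist view shows the knife centred between the fingers: tip at (200,32), handle at (200,180), with the tip toward tool +x. The small case stays clear of the fingers.

servo_tool([
  [0,0,0,-3,0],
  [0,0,0,-5.3,0],
  [0,0,0,-5.3,0],
  [0,0,0,-5.3,0],
  [1,0,0,-5.3,0],
  [1,0,0,-5.3,0],
  [1,0,0,-5.3,0],
  [1,0,0,-5.3,0],
  [1,0,0,-5.3,0],
  [1,0,0,-5.3,0],
], squeeze=30)

```text
time_s: 2.7
ee_pos: [0.4422, -0.1952, 0.2016]
eef_rot: [-3.142, 0.0, 1.038]
force: [-1.0, 0.7, -0.6]
grip_width: 0.0373
grip_force: 0.0
```

servo_tool([
  [1,0,0,0,0],
  [1,0,0,0,0],
  [1,0,0,0,0],
  [1,0,0,0,0],
  [1,0,0,0,0],
  [1,0,0,3,0],
  [1,0,0,8,0],
  [1,0,5,12,-8],
  [1,-1,10,12,-18],
  [1,-2,15,12,-28],
  [1,-3,20,12,-38],
  [1,-3.8,25,12,-48],
  [1,-3.8,28,12,-58],
  [1,-3.8,30,12,-62.3],
  [1,-3.8,30,12,-62.3],
  [1,-3.8,30,12,-62.3],
])

```text
time_s: 4.7
ee_pos: [0.4042, 0.1043, 0.3216]
eef_rot: [3.141, 0.0, -0.047]
force: [0.2, -0.3, -0.4]
grip_width: 0.0157
grip_force: 30.0
```

```bash
python3 - <<'E'
from station import ctrl
import cv2,numpy as np
o=ctrl.get_obs();print(o["ee_pos"],o["eef_rot"],o["grip_width"],o["grip_force"],o["force"])
c=ctrl.camera("wrist"); w=c["image"]; s=ctrl.camera("side")["image"]
np.savez("w1.npz",img=w,he=c["hand_eye"],p=o["ee_pos"],r=o["eef_rot"])
s=cv2.resize(s[150:290,170:356],(512,384),interpolation=cv2.INTER_CUBIC)
cv2.imwrite("pics/b.png",cv2.resize(np.hstack([w,s]),(800,300))[:,:,::-1])
E
```

```text
[0.40417502 0.10426597 0.32155013] [ 3.14141346e+00  2.13498159e-04 -4.73153244e-02] 0.015736620033464956 29.99657839536667 [ 0.21415612 -0.26078555 -0.35539138]
```

View pics/b.png

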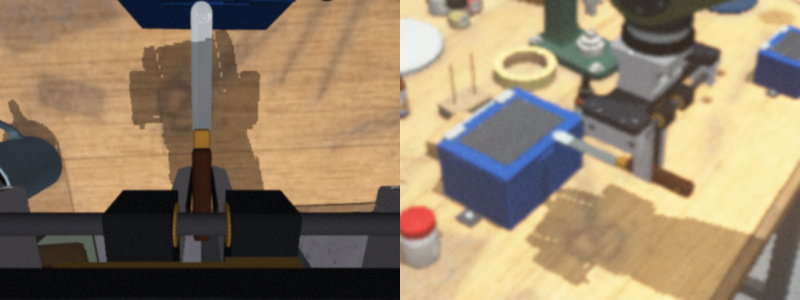

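```bash
cat >> h.py <<'E'
from scipy.spatial.transform import Rotation as Ro
fx,cx,cy=272.892,257.867,190.029
def wun(he,p,r,uv,z):
    v=np.array([(uv[0]-cx)/fx,-(uv[1]-cy)/fx,-1.]);R=Ro.from_euler("xyz",r).as_matrix()
    o=R@he[:3,3]+p;v=R@he[:3,:3]@v
    return o+v*(z-o[2])/v[2]
E
python3 - <<'E'
from h import *
w=np.load("w1.npz");c,k=np.load("pose.npy")
loc=lambda P:np.round([(P[0]-c[0])*np.cos(c[2])+(P[1]-c[1])*np.sin(c[2]),-(P[0]-c[0])*np.sin(c[2])+(P[1]-c[1])*np.cos(c[2])],4)
b=w["img"].astype(int)
print("col257",b[0:45:2,258].tolist()); print("col200",b[20:50:2,200].tolist())
f=lambda uv,z:wun(w["he"],w["p"],w["r"],uv,z)
for n,uv,z in(("tip",(257,3),.121),("base l",(184,35),0),("base r",(350,38),0),("collar",(258,166),.122)):
    P=f(uv,z);print(n,P.round(4),loc(P))
E
```

```text
col257 [[44, 55, 77], [147, 154, 162], [173, 178, 180], [175, 177, 180], [174, 177, 180], [176, 180, 185], [173, 177, 181], [175, 179, 182], [177, 181, 185], [188, 190, 195], [188, 191, 196], [182, 186, 190], [182, 186, 191], [185, 188, 193], [195, 195, 202], [191, 193, 198], [176, 181, 184], [173, 178, 181], [175, 180, 181], [179, 181, 186], [179, 180, 187], [176, 179, 185], [176, 179, 183]]
col200 [[10, 21, 50], [7, 19, 47], [13, 24, 51], [15, 28, 52], [17, 28, 51], [9, 22, 47], [8, 23, 46], [12, 24, 49], [86, 70, 68], [192, 153, 109], [197, 153, 107], [199, 155, 105], [202, 159, 111], [203, 159, 111], [201, 158, 110]]
tip [0.5415 0.098  0.121 ] [-0.0728  0.0073]
base l [0.5625 0.1704 0.    ] [-0.0554  0.0806]
base r [0.552 0.005 0.   ] [-0.0577 -0.0851]
collar [0.4462 0.1019 0.122 ] [-0.1682  0.0064]
```

servo_tool([
  [1,0,0,-2,0],
  [1,0,0,-4,0],
  [1,0,0,-4,0],
  [1,0.6,0,-4,0],
  [1,1.0,-0.05,-4,0],
  [1,1.2,-0.05,-4,0],
  [1,1.4,-0.05,-4,0],
  [1,1.6,-0.1,-4,0],
  [1,1.8,-0.1,-4,0],
  [1,1.8,-0.1,-4,0],
])

```text
time_s: 6.05
ee_pos: [0.4223, 0.1038, 0.2816]
eef_rot: [3.142, 0.0, -0.049]
force: [-0.1, 0.3, -0.5]
grip_width: 0.0154
grip_force: 30.0
```

servo_tool([
  [1,0.2,0,0,0],
  [1,0.3,0,0,0],
  [1,0.4,0,0,0],
  [1,0.5,0,0,0],
  [1,0.6,0,0,0],
  [1,0.6,0,0,0],
])

```text
time_s: 6.8
ee_pos: [0.4283, 0.1038, 0.2817]
eef_rot: [3.142, -0.0, -0.049]
force: [-1.2, -2.8, -1.3]
grip_width: 0.0154
grip_force: 30.1
```

servo_tool([
  [1,0,-0.2,0,0],
  [1,0,-0.4,0,0],
  [1,0,-0.4,0,0],
  [1,0.3,-0.4,0,0],
  [1,0.6,-0.4,0,0],
  [1,0.9,-0.45,0,0],
  [1,0.9,-0.45,0,0],
])

```text
time_s: 7.68
ee_pos: [0.4374, 0.0993, 0.2816]
eef_rot: [3.142, 0.0, -0.049]
force: [-0.2, 0.2, -0.9]
grip_width: 0.0152
grip_force: 30.0
```

servo_tool([
  [1,0.4,0,0,0],
  [1,0.8,-0.05,0,0],
  [1,1.2,-0.05,0,0],
  [1,1.6,-0.1,0,0],
  [1,2.0,-0.1,0,0],
  [1,2.4,-0.1,0,0],
  [1,2.8,-0.15,0,0],
  [1,3.2,-0.15,0,0],
  [1,3.6,-0.2,0,0],
  [1,3.6,-0.2,0,0],
], squeeze=15)

```text
time_s: 8.93
ee_pos: [0.4734, 0.0973, 0.2816]
eef_rot: [3.142, 0.0, -0.049]
force: [-0.2, -0.5, -0.8]
grip_width: 0.016
grip_force: 15.0
```

servo_tool([
  [1,0,0,-0.3,0],
  [1,0,0,-0.6,0],
  [1,0,0,-0.9,0],
  [1,0.1,0,-1.2,0],
  [1,0.1,0,-1.5,0],
  [1,0.1,0,-1.5,0],
], squeeze=12)

```text
time_s: 9.68
ee_pos: [0.4742, 0.0973, 0.2664]
eef_rot: [3.142, 0.0, -0.049]
force: [-2.0, 1.0, 0.8]
grip_width: 0.0161
grip_force: 12.0
```

```bash
python3 - <<'E'
from station import ctrl
import cv2,numpy as np
s=ctrl.camera("side")["image"]; w=ctrl.camera("wrist")["image"]
s=cv2.resize(s[150:270,190:350],(512,384),interpolation=cv2.INTER_CUBIC)
cv2.imwrite("pics/c.png",cv2.resize(np.hstack([w,s]),(800,300))[:,:,::-1])
E
```

```text
(no output)
```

View pics/c.png

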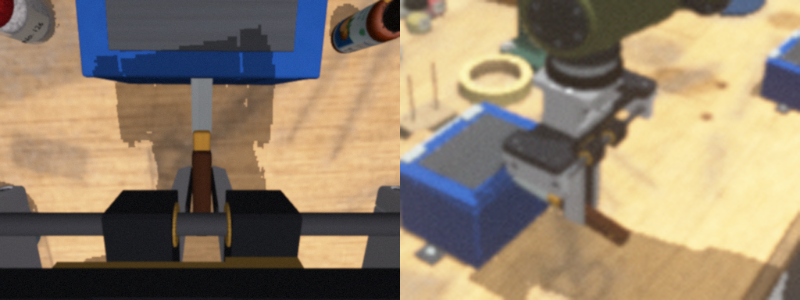

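The blade goes in under the lid at wrist (200,80) and the handle is already tilting down in the pads. I'll keep bearing down.

servo_tool([
  [1,0.1,0,-0.3,0],
  [1,0.1,0,-0.6,0],
  [1,0.2,0,-0.9,0],
  [1,0.3,0,-1.2,0],
  [1,0.4,0,-1.5,0],
  [1,0.5,0,-1.8,0],
  [1,0.6,0,-2.1,0],
  [1,0.8,0,-2.4,0],
  [1,0.9,0,-2.7,0],
  [1,0.9,0,-2.7,0],
])

```text
time_s: 11.02
ee_pos: [0.4833, 0.0973, 0.2394]
eef_rot: [3.142, 0.0, -0.049]
force: [-3.2, -0.3, -1.0]
grip_width: 0.0158
grip_force: 12.0
```

```bash
python3 - <<'E'
from station import ctrl
import cv2,numpy as np
s=ctrl.camera("side")["image"]; w=ctrl.camera("wrist")["image"]
s=cv2.resize(s[150:270,190:350],(512,384),interpolation=cv2.INTER_CUBIC)
cv2.imwrite("pics/d.png",cv2.resize(np.hstack([w,s]),(800,300))[:,:,::-1])
E
```

```text
(no output)
```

View pics/d.png

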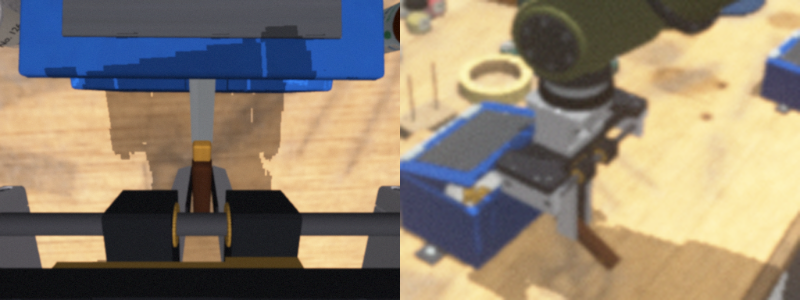

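The lid is up about 0.3 rad with the blade bearing on the sill, and a gap shows in the side view at (470,185). I'll grip harder and swing it up.

servo_tool([
  [1,0,0,0,0],
  [1,0,0,0,0],
  [1,0,0,0.4,0],
  [1,0,0,0.8,0],
  [1,0,0,1.2,0],
  [1,0,0,1.6,0],
  [1,0,0,2.0,0],
  [1,0,0,2.4,0],
  [1,0,0,2.7,0],
  [1,0,0,2.7,0],
], squeeze=55)

```text
time_s: 12.38
ee_pos: [0.4832, 0.0973, 0.2669]
eef_rot: [-3.142, -0.0, -0.049]
force: [0.5, -1.0, -2.4]
grip_width: 0.0155
grip_force: 55.0
```

```bash
python3 - <<'E'
from station import ctrl
import cv2,numpy as np
o=ctrl.get_obs();print(o["force"].round(2),o["moment"].round(3))
s=ctrl.camera("side")["image"]; w=ctrl.camera("wrist")["image"]
s=cv2.resize(s[150:270,190:350],(512,384),interpolation=cv2.INTER_CUBIC)
cv2.imwrite("pics/e.png",cv2.resize(np.hstack([w,s]),(800,300))[:,:,::-1])
E
```

```text
[ 0.46 -0.98 -2.43] [ 0.028  0.261 -0.031]
```

View pics/e.png

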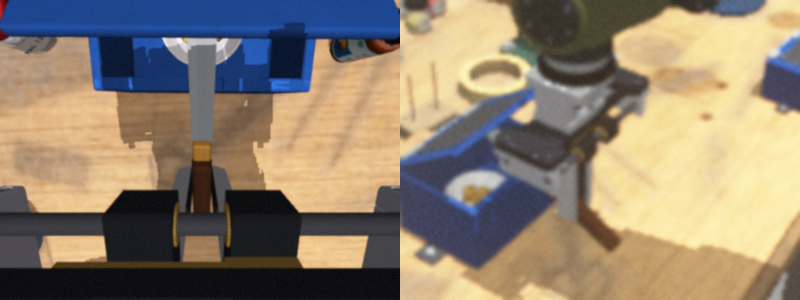

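The lid is about 0.6 rad open with no slip: the collar is still at wrist (202,150), and the caps bowl shows at (200,45). I'll follow the arc.

servo_tool([
  [1,0.3,0,0.6,0],
  [1,0.7,0,1.2,0],
  [1,1.1,-0.05,1.8,0],
  [1,1.5,-0.05,2.3,0],
  [1,2.1,-0.1,2.7,0],
  [1,2.7,-0.15,3.1,0],
  [1,3.3,-0.15,3.5,0],
  [1,4.0,-0.2,3.8,0],
  [1,4.7,-0.25,4.0,0],
  [1,5.4,-0.25,4.2,0],
  [1,6.1,-0.3,4.3,0],
  [1,6.7,-0.35,4.4,0],
  [1,6.7,-0.35,4.4,0],
])

```text
time_s: 14.1
ee_pos: [0.5506, 0.0938, 0.3108]
eef_rot: [-3.141, -0.001, -0.049]
force: [0.1, -0.7, -1.2]
grip_width: 0.0156
grip_force: 55.0
```

servo_tool([
  [1,0.4,0,0,0],
  [1,0.8,-0.05,0,0],
  [1,1.2,-0.05,0,0],
  [1,1.6,-0.1,-0.1,0],
  [1,2.0,-0.1,-0.1,0],
])

```text
time_s: 14.72
ee_pos: [0.5705, 0.0928, 0.3096]
eef_rot: [-3.142, 0.0, -0.049]
force: [-1.3, -0.9, -1.2]
grip_width: 0.0155
grip_force: 55.0
```

```bash
python3 - <<'E'
from station import ctrl
import cv2,numpy as np
o=ctrl.get_obs();print(o["force"].round(2),o["moment"].round(3))
s=ctrl.camera("side")["image"]; w=ctrl.camera("wrist")["image"];t=ctrl.camera("top")["image"]
s=cv2.resize(s[120:280,150:363],(400,300),interpolation=cv2.INTER_CUBIC)
t=cv2.resize(t[100:250,150:350],(400,300),interpolation=cv2.INTER_CUBIC)
w=cv2.resize(w,(400,300))
cv2.imwrite("pics/f.png",np.vstack([np.hstack([w,s]),np.hstack([t,t*0])])[:,:,::-1])
E
```

```text
[-1.32 -0.88 -1.16] [0.098 0.338 0.002]
```

View pics/f.png

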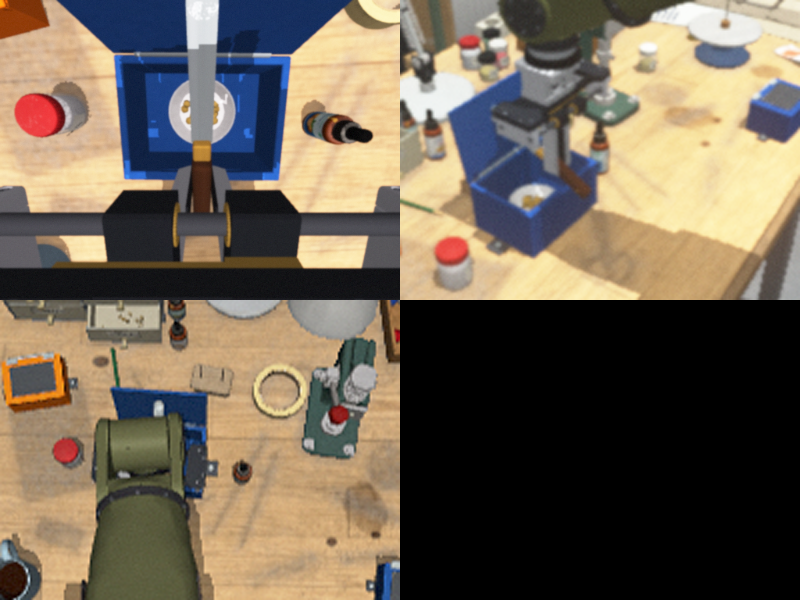

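```bash
python3 - <<'E'
from h import *
c,k=np.load("pose.npy")
for a in(1.2,1.4,1.5,1.6,1.7,1.75):
    L=[(.06-.121*np.cos(a),y,.085+.121*np.sin(a)) for y in(.08,-.08)]
    print(a,proj("top",place(c,L)).round(1).tolist())
E
```

```text
1.2 [[203.5, 164.8], [252.2, 167.9]]
1.4 [[203.8, 157.4], [252.7, 160.5]]
1.5 [[204.1, 153.7], [252.9, 156.8]]
1.6 [[204.4, 150.1], [253.2, 153.2]]
1.7 [[204.8, 146.7], [253.4, 149.7]]
1.75 [[205.0, 145.0], [253.5, 148.1]]
```

The lid stands at about 1.72 rad and the jar, dropper and block are undisturbed. I'll withdraw straight back, then go to clear table space.

servo_tool([
  [1,-1,0.05,0,0],
  [1,-3,0.15,0,0],
  [1,-6,0.3,0,0],
  [1,-9,0.45,0,0],
  [1,-13,0.65,0,0],
  [1,-17,0.85,0,0],
  [1,-17,-3,0,8],
  [1,-17,-8,0,18],
  [1,-16,-13,0,28],
  [1,-15,-18,0,38],
  [1,-14,-22,0,48],
  [1,-13,-25.3,0,58],
  [1,-13,-25.3,0,62.3],
  [1,-13,-25.3,-3,62.3],
  [1,-13,-25.3,-5.5,62.3],
  [1,-13,-25.3,-5.5,62.3],
])

```text
time_s: 16.88
ee_pos: [0.4395, -0.1598, 0.2537]
eef_rot: [-3.139, 0.0, 1.038]
force: [-0.0, -0.3, 0.1]
grip_width: 0.0155
grip_force: 55.0
```

servo_tool([
  [1,0,0,-0.5,0],
  [1,0,0,-1,0],
  [1,0,0,-1.5,0],
  [1,0,0,-2,0],
  [1,0,0,-2.5,0],
  [1,0,0,-3.0,0],
  [1,0,0,-3.0,0],
], squeeze=8)

```text
time_s: 17.75
ee_pos: [0.4402, -0.1602, 0.2243]
eef_rot: [-3.141, 0.0, 1.038]
force: [-0.3, -0.5, -0.5]
grip_width: 0.0164
grip_force: 8.0
```

servo_tool([
  [1,0,0,-0.4,0],
  [1,0,0,-0.8,0],
  [1,0,0,-1.2,0],
  [1,0,0,-1.6,0],
  [1,0,0,-2.0,0],
  [1,0,0,-2.0,0],
], squeeze=5)

```text
time_s: 18.5
ee_pos: [0.4401, -0.1602, 0.2043]
eef_rot: [-3.141, 0.0, 1.038]
force: [-0.8, 0.7, -0.6]
grip_width: 0.0161
grip_force: 5.0
```

servo_tool([
  [0.7,0,0,0,0],
  [0.7,0,0,0,0],
  [0.5,0,0,0,0],
  [0.2,0,0,0,0],
  [0,0,0,0,0],
  [0,0,0,0,0],
  [0,0,0,0,0],
  [0,0,0,0,0],
  [0,0,0,3,0],
  [0,0,0,7,0],
  [0,0,0,12,0],
  [0,-4,-4,16,0],
  [0,-10,-9,18,0],
  [0,-14,-14,18,0],
  [0,-18,-20,18,0],
  [0,-20,-26,18,0],
  [0,-20,-26,18,0],
])

```text
time_s: 20.62
ee_pos: [0.2385, -0.4222, 0.3846]
eef_rot: [3.141, 0.0, 1.036]
force: [1.1, -0.2, 0.1]
grip_width: 0.0938
grip_force: 0.0
```

```bash
python3 - <<'E'
from station import ctrl
import cv2,numpy as np
s=ctrl.camera("side")["image"]; t=ctrl.camera("top")["image"]
s=cv2.resize(s[120:300,140:380],(400,300),interpolation=cv2.INTER_CUBIC)
t=cv2.resize(t[110:260,150:350],(400,300),interpolation=cv2.INTER_CUBIC)
cv2.imwrite("pics/g.png",np.hstack([t,s])[:,:,::-1])
E
```

```text
(no output)
```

View pics/g.png

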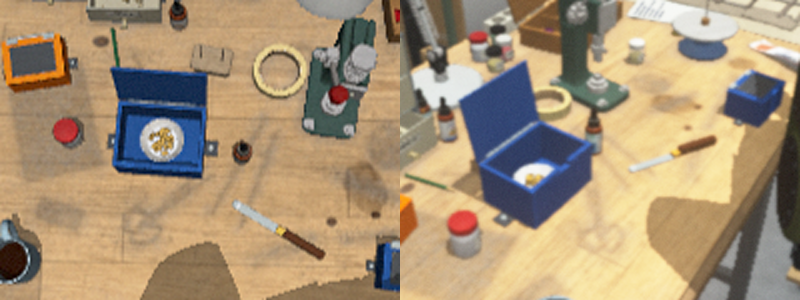

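The lid stands wide open with the gold caps exposed at (162,138), and the knife lies flat from (235,205) to (323,255). The bystanders are where they were and the arm is clear, so I'm handing in.

```bash
python3 -c "
from station import ctrl
print(ctrl.hand_in())"
```

```text
the job is handed in; nothing more can be done
None
```

Job handed in at about 21 s: the knife levered the lid up at the notch and swung it open to about 1.7 rad, the gold caps are exposed, the knife lies flat on the table, and the jar, dropper bottle and sanding block look unmoved in the last images.

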